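Extend the guide-roller arm by one hole

ROBOT

A 6-joint arm with a two-finger parallel gripper is mounted at the origin on a cart in front of the work surface, level with it; the furniture and walls round the work are solid. World frame = base frame: x ahead of the robot, y to its left, z up, the work surface at z = 0. Lengths are in mm, angles in rad, forces in N, time in s.
With the tool pointing down it reaches from about 275 to 825 mm from the base axis. Payload 4.9 kg.
Tool frame: the origin (TCP) lies between the finger pads, 19 mm behind the fingertips; this is the grasp point; z points along the fingers, y is the line along which they close (so a half turn about z gives the same grasp; the last joint's range is limited). The gripper opens to 85 mm and grips with 20 to 120 N. Pads are 22 mm wide; open, the fingers measure 114 mm over their backs; the gripper's body (76 mm by 85 mm) begins 54 mm behind the grasp point. The pads swing forward as they close: fully open they stand 13 mm farther back than shut.
Start: joints at [-1.449, 0.326, -0.193, 1.052, 0, 1.437], TCP at [139.172, -532.118, 249.981] pointing down, gripper open.
Joint ranges: [-2.65, 2.65], [-0.97, 1.79], [-1.3, 1.35], [-1.93, 2.1], [-1.47, 1.37], [-3.14, 3.14]. Speed limits (rad/s): [2.57, 2.57, 3.14, 3.14, 3.14, 3.14].

INTERFACE

Orientations are given as [roll, pitch, yaw] about the fixed x, y, z axes, in that order (R = Rz(yaw) Ry(pitch) Rx(roll)).
In Python, from bench import bot, solve_ik, imaging gives the robot as it stands. Calls block until the motion is done:
- bot.move_ptp(position, orientation): joint-space move of the TCP to a pose.
- bot.movel(position, rot=None, max_speed=150, threshold=None): straight line of the TCP; rot=None keeps the orientation; max_speed is the mean speed in mm/s. With threshold (N) it stops when the force on the tool has changed by that much, and returns True; else False.
- bot.move_j(angles): joint-space move.
- bot.grip(opening, effort=None): opening from 0.0 (shut) to 1.0 (fully open); effort is the grip in N (None keeps the last); returns when the fingers have stopped.
- bot.dwell(seconds).
- solve_ik(position, orientation): joint angles nearest the present ones, or None.
- bot.get_state(): the state.
- imaging.capture(name): name is "scene" or "side" or "wrist"; returns the picture (420x560x3 uint8, blue, green, red); there is no depth.
- imaging.camera_model(name): a dict with "K" (3x3 intrinsics, pixels), "k1" (the pictures are not rectified: a ray, as slopes to the right and down, at radius r is drawn at 1 + k1 r^2 times it, then the intrinsics apply), "position" and "rotation" of the camera in the world. Camera axes: x right, y up, looking along -z (the intrinsics and any distortion apply to the point x, -y, -z); pixel columns grow to the right and rows downward; lengths in mm; the calibration is good to about 2 mm. A picture is of the moment at which its call begins: read the wrist's pose just before it. camera_model takes no time and is no camera call; for the wrist camera it gives the pose at the moment of the call.
A pose or a line that the arm cannot do raises bot.IKError and nothing moves.
- bot.sign_off(): hands the job in; it is judged then, once.
The state is a dict: "t": time; "qpos": joint angles; "joint_velocities": joint speeds; "effort": joint torques, N m; "tcp_pos": TCP position; "orientation": TCP orientation; "contact_force": force on the tool from outside, world axes, zero at the start; "wrist_torque": the same for the moment, N m; "opening": opening from 0.0 (shut) to 1.0 (fully open); "gripper_force": force on a finger pad.
Only numpy, scipy, OpenCV 4.12 (cv2) and the standard library are available. Lean on these libraries where they do the work, as an engineer would, in place of code of your own. Each camera call takes 0.05 s, during which the arm holds its last target. There are 200 camera calls.

TASK

The telescopic guide-roller arm has to reach one hole further out. Swing its orange clamp lever open, away from the blue tube, by about a quarter turn; then take the red pull knob, pull the lock pin clear, slide the blue section away from the grey bracket to the very next hole and let the pin down fully home there. The section is sprung and draws back in if you let it, so finish with the knob still gripped between the fingers and the pin fully down in its hole, and stay like that: I will close the clamp lever while you hold. Leave the loose things around the arm where they are.

Things in the scene. Friction and masses are not known exactly. Their poses are not given: they have to be found in the camera images.
- bracket: Light grey bracket bolted to the bench, 100 x 96 mm foot, 83 mm high; it never moves. Origin: on the bench under the foot's middle; z up. Its +x axis is level and points along the arm, the way the section slides OUT. A fixed 28 mm square aluminium tube runs from it along +x; the blue section slides on that tube.
- first_hole (a point): Mouth of the hole for tube_section = 0, on the centre line of the fixed tube's flat top, 64 mm above the bench, 110 mm from the bracket's origin along its +x. The 9.5 mm holes of the row are 30 mm apart, at 50, 80, 110, 140, 170, 200, 230 mm from that origin; those under the collar and blue tube cannot be seen.
- tube_section (a joint): How far out the section is, m, growing along the bracket's +x (-0.036 to 0.105). Holes lie at -0.030, 0, 0.030, 0.060, 0.090 with 0.75 mm play each way; at the start the pin is in the hole at 0. A spring in the tube always draws the section towards the bracket with 5 to 8 N, friction is about 1.2 N: with the pin out and nobody holding it, it springs back.
- lock_plunger (a joint): How far the lock pin is pulled up, m: 0 = fully home, at most 0.013. The 8 mm round-nosed pin reaches 8 mm into the tube at 0: it is clear of the hole above 0.008, and rides on the tube at 0.008 if let down between holes. A spring pushes it down with 4 N at 0 and 7 N at full pull; it drops in only within about 1 mm of a hole's centre.
- knob (a point): Middle of the red ribbed pull knob, upright, round, 25 mm in diameter, 30 mm high (15 mm above and below this point); 113 mm above the bench with the pin home. It rises with the pin, turns nothing, and is firm sideways on the section, so it is also the handle for sliding it. Under it: steel barrel, 16 mm in diameter, top 96 mm above the bench.
- collar (a point): Middle of the top face of the dark collar that carries the knob and pin, at the bracket end of the blue section: 48 mm along the arm, 46 mm across, top 73 mm above the bench; the pin's axis passes through this point. Moves with the section.
- clamp_lever (a joint): Swing of the orange clamp lever, rad: 0 = clamped, grows anticlockwise seen from above, up to 1.75. Its upright axis is 24 mm from the pin towards the bracket's +y and moves with the section. At 0 the handle points 0.3 rad from +x towards +y. Tight (about 0.4 N m) to 0.5, free above 0.9; stays where left. Clamped, it holds the section against 35 N.
- lever_tip (a point): Point on the clamp lever's handle, 60 mm from its axis, 87 mm above the bench: a round orange handle about 12 mm thick, ending 72 mm from the axis; hub 22 mm in diameter, top 87 mm above the bench. The blue tube's top is 67 mm above the bench, so fingers can pass over it and push the handle out sideways, or pinch it from above.
- roller_axle (a point): Middle of the green roller (42 mm in diameter, top 77 mm above the bench) in the fork at the far end of the 34 mm square blue section, 193 mm beyond the pin along the bracket's +x, 56 mm above the bench. Moves with the section.
- oil_bottle: Loose cream oil bottle with a red spout, 43 mm wide and 128 mm tall, standing on the bench; origin under its middle. Leave alone.
- hex_key: Loose dark hex key, 88 x 33 x 6 mm, lying; origin under its middle. Leave alone.
- bolt_m10: Loose steel bolt, 49 mm long, 18 mm head, lying; origin under its middle. Leave alone.
- nut_m12: Loose steel nut, 22 mm across, 10 mm high, lying; origin under its middle. Leave alone.

How it is judged (in metres and radians):
On the way, in this order (a step that is already met when the one before it is completed fails the run):
1. the clamp lever is swung open with the pin still in its hole (value of joint clamp_lever above 1.1 rad and value of joint lock_plunger below 0.004 m and value of joint tube_section between -0.006 and 0.006 m), for 0.05 s.
2. the lock pin is pulled clear of its hole while the section is still there (value of joint lock_plunger above 0.0085 m and value of joint tube_section between -0.006 and 0.006 m), for 0.05 s.
3. the section has come out one hole and the pin is fully home in that next hole (value of joint lock_plunger below 0.002 m and value of joint tube_section between 0.027 and 0.033 m), for 0.2 s.
At the end, for the whole second after the job is handed in: The section stands one hole (30 mm, within 3 mm) further out than at the start, the pin is home (within 2 mm of fully down), the clamp lever is still open (over 0.9 rad), and the fingers still grip the knob (at least 4 N on it, TCP within 32 mm of the knob's middle), all at rest (all of step 3 and value of joint clamp_lever above 0.9 rad and contact force between the fingers and lock_plunger above 4 N and distance between the grasp point and knob below 0.032 m and velocity of joint tube_section between -0.01 and 0.01 m/s); the arm keeps its last pose, push and grip.
It fails at once if a loose thing beside the arm is shifted by more than 15 mm (distance of any of oil_bottle, hex_key, bolt_m10, nut_m12 from where it was at the start of the episode above 0.015 m).
It also fails if it takes over 42 s, if anything falls off the work surface, if the arm or the gripper's body presses on something with over 40 N, if the wrist force passes 120 N, or if a joint passes its speed limit or range.

## Working session

There is one attempt and no reset: what is moved stays moved. The work goes in short steps, each a Python script; the robot and the scene stay as the last script left them, time stands still between calls to the robot, and variables do not carry over. Pictures are saved under pics/ and viewed, at most 10 in all, crops included, and the job is handed in when it is done.

```bash
mkdir -p pics
cat > h.py <<'E'
import numpy as np, cv2
from bench import bot, solve_ik, imaging
def ray(m,px):
    K=np.array(m["K"],float); k=m["k1"]
    d=cv2.undistortPoints(np.array([[px]],float),K,np.array([k,0,0,0.]))[0,0]
    v=np.array(m["rotation"])@np.array([d[0],-d[1],-1.]); return np.array(m["position"],float),v/np.linalg.norm(v)
def onz(m,px,z):
    p,v=ray(m,px); return p+v*(z-p[2])/v[2]
def tri(m1,p1,m2,p2):
    a,u=ray(m1,p1); b,v=ray(m2,p2)
    s=np.linalg.lstsq(np.c_[u,-v],b-a,rcond=None)[0]
    q,r=a+u*s[0],b+v*s[1]; return (q+r)/2,np.linalg.norm(q-r)
E
python3 - <<'E'
from h import *
for n in("scene","side"):
    im=imaging.capture(n); cv2.imwrite(f"pics/{n}0.png",im); m=imaging.camera_model(n); print(n,np.round(m["position"]),m["k1"])
a=np.hstack([cv2.imread(f"pics/{n}0.png") for n in("scene","side")])
print(bot.get_state())
E
```

```text
scene [ 202. -788.  509.] -0.0518709782234506
side [ 470. -969.  812.] -0.11218246366211339
{'t': 0.1, 'qpos': array([-1.44920993e+00,  3.26895718e-01, -1.93457862e-01,  1.05200297e+00,
        1.52683090e-06,  1.43657228e+00]), 'joint_velocities': array([ 4.64184715e-04, -2.09495762e-03,  2.50489121e-03, -9.02054675e-04,
        1.22180613e-04,  6.55248132e-06]), 'effort': array([ 2.04186626e-04, -4.44241762e+01,  2.63037050e+01,  7.95649365e-03,
       -1.36200661e-04, -1.22176377e-05]), 'tcp_pos': array([ 139.10615642, -531.62120814,  249.27585915]), 'orientation': array([-3.14004667e+00, -2.10304190e-04,  2.55810280e-01]), 'contact_force': array([-0.16500847,  0.10282046, -0.39166994]), 'wrist_torque': array([ 0.01839298, -0.04041839,  0.05578674]), 'gripper_force': 0.0, 'opening': 0.9978201291743222}
```

View pics/scene0.png

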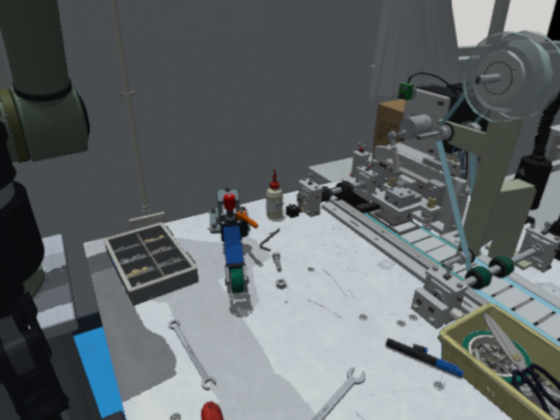

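View pics/side0.png

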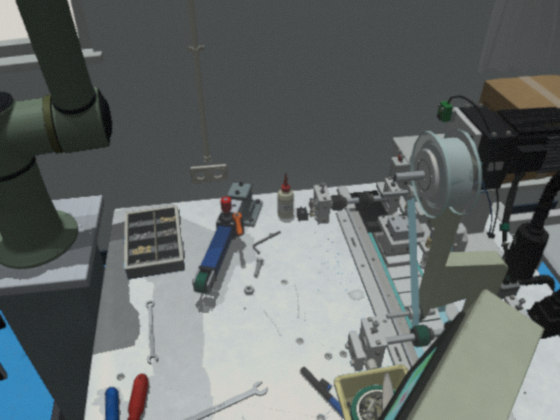

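Both views show the arm. The scene view has the red knob at about (229,200), the orange lever at (247,218) and the green roller at (237,278). The side view has the knob at (226,203), the lever at (238,224) and the roller at (201,281). The bottle is right of the bracket, and the hex key, bolt and nut lie to the right of the blue tube.

```bash
cat >> h.py <<'E'
HS={'red':((0,150,80),(6,255,255)),'orange':((8,170,120),(20,255,255)),'green':((65,80,20),(95,255,160)),'blue':((105,120,50),(125,255,255))}
def blob(im,c,roi=None):
    h=cv2.cvtColor(im,cv2.COLOR_BGR2HSV); m=cv2.inRange(h,*map(np.array,HS[c]))
    if c=='red': m|=cv2.inRange(h,np.array((174,150,80)),np.array((180,255,255)))
    if roi: z=np.zeros_like(m); x0,y0,x1,y1=roi; z[y0:y1,x0:x1]=m[y0:y1,x0:x1]; m=z
    n,l,s,ce=cv2.connectedComponentsWithStats(m)
    i=1+np.argmax(s[1:,4]); return ce[i],s[i]
E
python3 - <<'E'
from h import *
ms,mv=[imaging.camera_model(n) for n in("scene","side")]
A,B=[cv2.imread(f"pics/{n}0.png") for n in("scene","side")]
R={'red':((215,185,245,215),(215,190,240,215)),'orange':((225,200,265,235),(225,205,250,240)),'green':((222,262,252,295),(188,268,215,295)),'blue':((220,220,250,270),(190,215,240,275))}
for c,(r1,r2) in R.items():
    p,s=blob(A,c,r1);q,t=blob(B,c,r2); print(c,p.round(1),s,q.round(1),t,[x.round(1) for x in tri(ms,p,mv,q)])
print(onz(ms,blob(A,'red',R['red'][0])[0],113),onz(mv,blob(B,'red',R['red'][1])[0],113))
print(onz(ms,(274,205),60),onz(ms,(269,240),3),onz(ms,(277,262),5),onz(ms,(281,284),5))
E
```

```text
Traceback (most recent call last):
  File "h.py", line 11, in tri
    s=np.linalg.lstsq(np.c_[u,-v],b-a,rcond=None)[0]
      ~~~~~~~~~~~~~~~^^^^^^^^^^^^^^^^^^^^^^^^^^^^
numpy.linalg.LinAlgError: Incompatible dimensions
```

Run:
```python
from h import *
m=imaging.camera_model("scene"); print({k:np.array(v).tolist() for k,v in m.items()}); print([x.shape for x in ray(m,(229,200))])
```

```text
{'K': [[403.80725698123325, 0.0, 275.07583619105003], [0.0, 403.80725698123325, 208.48428007289542], [0.0, 0.0, 1.0]], 'k1': -0.0518709782234506, 'position': [202.12489383737244, -787.6133854448206, 509.34353695811217], 'rotation': [1.0708141127707995, -0.0062286229475927435, -0.5069356285151212]}
[(3,), ()]
```

```bash
sed -i 's/^import numpy.*/&\nfrom scipy.spatial.transform import Rotation as Rn/; s/np.array(m\["rotation"\])@np.array(\(.*\]\)); return/Rn.from_euler("xyz",m["rotation"]).apply(\1); return/' h.py
sed -n 1,9p h.py
cat > a.py <<'E'
from h import *
ms,mv=[imaging.camera_model(n) for n in("scene","side")]
A,B=[cv2.imread(f"pics/{n}0.png") for n in("scene","side")]
R={'red':((215,185,245,215),(215,190,240,215)),'orange':((225,200,265,235),(225,205,250,240)),'green':((222,262,252,295),(188,268,215,295)),'blue':((220,220,250,270),(190,215,240,275))}
for c,(r1,r2) in R.items():
    p,s=blob(A,c,r1);q,t=blob(B,c,r2); print(c,p.round(1),s,q.round(1),t,[x.round(1) for x in tri(ms,p,mv,q)])
print(onz(ms,blob(A,'red',R['red'][0])[0],113),onz(mv,blob(B,'red',R['red'][1])[0],113))
print(onz(ms,(274,205),60),onz(ms,(269,240),3),onz(ms,(277,262),5),onz(ms,(281,284),5))
E
python3 a.py
```

```text
import numpy as np, cv2
from scipy.spatial.transform import Rotation as Rn
from bench import bot, solve_ik, imaging
def ray(m,px):
    K=np.array(m["K"],float); k=m["k1"]
    d=cv2.undistortPoints(np.array([[px]],float),K,np.array([k,0,0,0.]))[0,0]
    v=Rn.from_euler("xyz",m["rotation"]).apply([d[0],-d[1],-1.]); return np.array(m["position"],float),v/np.linalg.norm(v)
def onz(m,px,z):
    p,v=ray(m,px); return p+v*(z-p[2])/v[2]
red [228.7 196.9] [224 194  10   6  38] [225.8 200.6] [222 197   9   7  32] [array([485.1, -85.1, 124.7]), np.float64(2.5)]
orange [247.1 218.1] [237 211  20  15  65] [238.2 223.8] [235 215   7  18  53] [array([ 507.2, -126.1,   87.7]), np.float64(3.7)]
green [236.8 279.3] [230 268  14  25 287] [200.6 279.2] [195 272  13  16 127] [array([ 416.5, -266.9,   64.7]), np.float64(4.6)]
blue [232.6 244.3] [223 225  20  39 644] [216.1 246.7] [202 226  29  41 546] [array([ 453. , -171.8,   66.9]), np.float64(2.8)]
[493.75226472 -61.38850395 113.        ] [485.84036262 -71.92820321 113.        ]
[610.01854039 -53.66185136  60.        ] [ 569.61087644 -103.73571335    3.        ] [ 542.94496011 -188.68845977    5.        ] [ 514.59019388 -255.14932421    5.        ]
```

Knob is near (488,-80) and the arm's heading is about -1.94 rad. Next is a closer look from above.

Run:
```python
from h import *
import math
m=imaging.camera_model("wrist"); print(m["position"]-bot.get_state()["tcp_pos"],m["rotation"],ray(m,(280,210))[1])
bot.move_ptp([470,-150,300],[math.pi,0,-.07])
m=imaging.camera_model("wrist"); im=imaging.capture("wrist"); cv2.imwrite("pics/w1.png",im)
import pickle; pickle.dump(m,open("w1.pkl","wb"))
print(m["position"],bot.get_state()["t"])
for c,z in(('red',128),('orange',87),('green',70),('blue',67)):
    try: p,s=blob(im,c); print(c,p.round(1),s,onz(m,p,z).round(1))
    except Exception as e: print(c,e)
```

```text
[ 81.51823747  20.43790924 124.28733217] [-0.33188782  0.00132939 -1.31573608] [-0.3096304  -0.09028914 -0.94656056]
[ 553.90554312 -157.29107981  424.13621204] 1.9917
red [209.4 183.1] [198 172  24  23 334] [486.2 -85.1 128. ]
orange [248.9 152.1] [213 145  74  18 652] [ 508.4 -123.5   87. ]
green [370.1 215. ] [357 204  29  21 293] [ 418.7 -263.4   70. ]
blue [292.3 192.4] [ 237  165  110   53 2483] [ 453.6 -169.1   67. ]
```

View pics/w1.png

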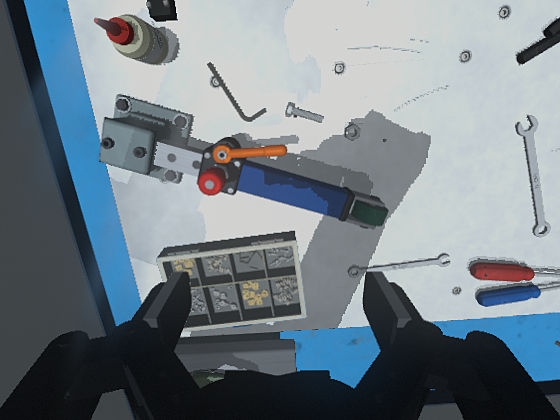

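The wrist view shows the knob top at (210,183), the lever hub at (221,155), the handle end at (286,150) and the roller at (370,213). The bottle, hex key and bolt are well clear of the lever's path.

Run:
```python
from h import *
import pickle
m=pickle.load(open("w1.pkl","rb"))
k=onz(m,(209.5,183.5),124);h=onz(m,(221,155),88);t=onz(m,(286,150),87)
r=np.array([417.5,-265.]);
print(k,h,t,np.linalg.norm(t-h),np.arctan2(*(t-h)[1::-1]),np.arctan2(r[1]-k[1],r[0]-k[0]),np.linalg.norm(r-k[:2]))
for th in(-1.92,-1.94): print(k[:2]+24*np.array([-np.sin(th),np.cos(th)]))
```

```text
[484.91948949 -84.23610463 124.        ] [507.59573574 -92.64600141  88.        ] [ 507.71521131 -164.16046299   87.        ] 71.52155262710893 -1.569125679279793 -1.9277859844539957 192.92737864781685
[507.47098086 -92.44769626]
[507.30224982 -92.89705375]
```

```bash
cat > lev.py <<'E'
from h import *
import math
A=np.array([507.5,-92.6])
def pose(phi,off,z,r=55):
    p=A+r*np.array([math.cos(phi),math.sin(phi)])+off*np.array([math.sin(phi),-math.cos(phi)])
    return [*p,z],[math.pi,0,phi+math.pi/2]
bot.grip(0.0,40)
p0=-1.61
bot.move_ptp(*pose(p0,24,135))
print(bot.movel(pose(p0,24,96)[0],max_speed=60,threshold=8),bot.get_state()["tcp_pos"],bot.get_state()["contact_force"])
for d in np.r_[0,np.linspace(.2,1.45,6)]:
    p,o=pose(p0+d,17,96); bot.movel(p,o,max_speed=60)
    s=bot.get_state(); print(round(d,2),s["t"],s["tcp_pos"].round(1),s["contact_force"].round(1))
p,o=pose(p0+1.45,30,96); bot.movel(p,o); bot.movel([p[0],p[1],230],max_speed=250)
bot.move_ptp([470,-150,300],[math.pi,0,-.07])
m=imaging.camera_model("wrist"); im=imaging.capture("wrist"); cv2.imwrite("pics/w2.png",im[80:300,60:460])
for c,z in(('red',124),('orange',87),('green',70)):
    q,s=blob(im,c); print(c,q.round(1),s,onz(m,q,z).round(1))
print(bot.get_state()["t"])
E
python3 lev.py
```

```text
False [ 481.4492951  -146.68090077   95.99151124] [-0.17087374 -0.47776274 -0.35274348]
0.0 4.525 [ 489.2 -147.1   96.4] [ 0.3  0.2 -0.4]
0.2 4.875 [ 499.5 -149.6   96. ] [-0.3  1.1  0.6]
0.45 5.275 [ 513.8 -149.8   96. ] [ 0.6 -0.1 -0.1]
0.7 5.675 [ 527.7 -146.4   96. ] [-0.3 -0.8 -1.2]
0.95 6.075 [ 540.3 -139.6   96. ] [-0.2  0.2  1. ]
1.2 6.475 [ 550.9 -130.1   96. ] [-0.6 -0.9 -0.4]
1.45 6.875 [ 558.9 -118.2   96. ] [-0.1  0.3  0.2]
red [209.4 182.5] [198 172  23  22 326] [485.7 -83.5 124. ]
orange [222.5 126. ] [213  85  19  78 622] [537.6 -97.   87. ]
green [370.3 214.7] [356 204  31  21 290] [ 419.2 -262.3   70. ]
9.1083
```

View pics/w2.png

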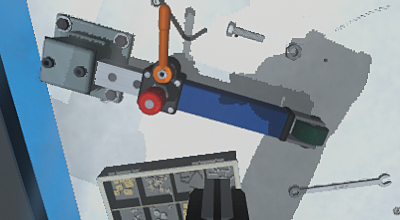

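The lever now points across the arm (handle vertical in the crop, from (165,75) up to (165,5)), so it has swung about 1.5 rad. The knob is unmoved at crop (150,103). Now the knob.

Run:
```python
from h import *
import math
th=-1.928; o=[math.pi,0,th+math.pi/2]; u=np.array([math.cos(th),math.sin(th)])
def show(l):
    s=bot.get_state(); f=s["contact_force"]; print(l,round(s["t"],2),s["tcp_pos"].round(2),f.round(1),"along",round(f[:2]@u,1),"op",round(s["opening"],3),round(s["gripper_force"],1))
bot.grip(0.8,60)
bot.move_ptp([485,-84,200],o)
print(bot.movel([485,-84,116],max_speed=100,threshold=8)); show("down")
bot.grip(0.0,60); bot.dwell(.2); show("grip")
```

```text
False
down 15.57 [485.47 -84.17 116.5 ] [-0.3 -0.1  0. ] along 0.2 op 0.802 0.0
grip 16.24 [485.46 -83.66 116.7 ] [-0.1  1.7  5.3] along -1.6 op 0.275 58.6
```

```bash
cat > s.py <<'E'
from h import *
import math
th=-1.928; u=np.array([math.cos(th),math.sin(th),0])
def show(l):
    s=bot.get_state(); f=s["contact_force"]; print(l,round(s["t"],2),s["tcp_pos"].round(2),f.round(1),"along",round(f@u,1),"op",round(s["opening"],3),round(s["gripper_force"],1)); return s
E
python3 - <<'E'
from s import *
p=show("start")["tcp_pos"]; np.save("p0.npy",p)
bot.movel(p+[0,0,11],max_speed=40); bot.dwell(.15); s=show("up")
v=bot.get_state()["tcp_pos"]
bot.movel(p+[0,0,11]+2*u,max_speed=20); bot.dwell(.1); show("slide 2")
m=imaging.camera_model("wrist"); im=imaging.capture("wrist"); cv2.imwrite("pics/w3.png",im)
E
```

```text
start 16.24 [485.46 -83.66 116.7 ] [-0.1  1.7  5.3] along -1.6 op 0.275 58.6
up 16.83 [485.66 -82.98 127.42] [ 3.8  3.6 -6.4] along -4.7 op 0.273 59.1
slide 2 17.18 [485.01 -84.78 127.41] [ 5.1  3.6 -6.8] along -5.1 op 0.273 59.2
```

View pics/w3.png

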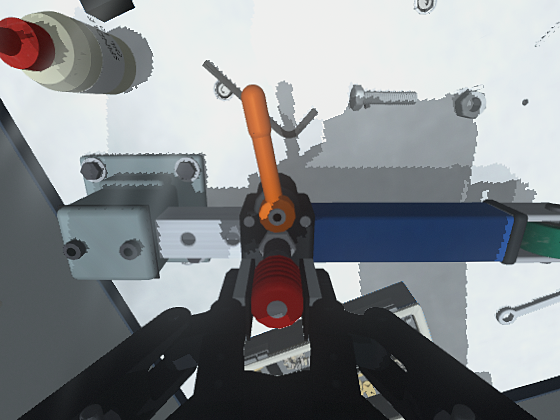

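The pin is free. The fingers hold the red knob at (275,290), and the section follows with about a 5 N spring pull.

Run:
```python
from s import *
p=np.load("p0.npy")
def al(s): return round((s["tcp_pos"]-p)@u,2)
bot.movel(p+[0,0,11]+30*u,max_speed=60); bot.dwell(.15); s=show("slid"); a=al(s); print("along",a)
c=30+(30-a)
bot.movel(p+[0,0,11]+c*u,max_speed=20); print("along",al(show("corr")))
for d in (0,.8,-.8,1.6,-1.6):
    q=p+(c+d)*u
    if d: bot.movel(q+[0,0,8.5],max_speed=30)
    hit=bot.movel(q+[0,0,4],max_speed=15,threshold=10); s=show(f"low {d} {hit}"); print(al(s))
    if not hit: break
if not hit:
    print(bot.movel(q+[0,0,-.5],max_speed=15,threshold=15)); bot.dwell(.2); s=show("home"); print(al(s))
```

```text
Traceback (most recent call last):
bench.IKError: the arm cannot follow that straight line within its joint ranges
```

Run:
```python
from s import *
p=np.load("p0.npy"); s=bot.get_state(); print(s["qpos"].round(3),s["orientation"].round(3))
for d in (5,10,20,28,30,32):
    for dy in (0,.2,-.2):
        q=solve_ik(p+[0,0,11]+d*u,[math.pi,0,th+math.pi/2+dy]); print(d,dy,None if q is None else np.round(q,3))
```

```text
[-3.240e-01  3.460e-01 -5.140e-01  7.110e-01  2.000e-03 -3.109e+00] [-3.14   0.    -0.357]
5 0 [-0.331  0.344 -0.515  0.711  0.    -3.115]
5 0.2 [-0.331  0.344 -0.515  0.711  0.     2.968]
5 -0.2 [-0.331  0.344 -0.515  0.711  0.    -2.915]
10 0 [-0.341  0.343 -0.518  0.71   0.    -3.126]
10 0.2 [-0.341  0.343 -0.518  0.71   0.     2.958]
10 -0.2 [-0.341  0.343 -0.518  0.71   0.    -2.926]
20 0 [-0.362  0.34  -0.521  0.709  0.     3.137]
20 0.2 [-0.362  0.34  -0.521  0.709  0.     2.937]
20 -0.2 [-0.362  0.34  -0.521  0.709  0.    -2.946]
28 0 [-0.378  0.338 -0.524  0.708  0.     3.12 ]
28 0.2 [-0.378  0.338 -0.524  0.708  0.     2.92 ]
28 -0.2 [-0.378  0.338 -0.524  0.708  0.    -2.963]
30 0 [-0.383  0.338 -0.525  0.708  0.     3.116]
30 0.2 [-0.383  0.338 -0.525  0.708  0.     2.916]
30 -0.2 [-0.383  0.338 -0.525  0.708  0.    -2.967]
32 0 [-0.387  0.338 -0.525  0.708  0.     3.112]
32 0.2 [-0.387  0.338 -0.525  0.708  0.     2.912]
32 -0.2 [-0.387  0.338 -0.525  0.708  0.    -2.971]
```

The last joint sits at its range limit, so a slight yaw of -0.1 rad during the slide avoids it.

Run:
```python
from s import *
p=np.load("p0.npy"); o=[math.pi,0,th+math.pi/2-.1]
def al(s): return round((s["tcp_pos"]-p)@u,2)
bot.movel(p+[0,0,11]+30*u,o,max_speed=40); bot.dwell(.15); s=show("slid"); a=al(s); print("along",a)
c=30+(30-a)
bot.movel(p+[0,0,11]+c*u,o,max_speed=20); print("along",al(show("corr")))
for d in (0,.8,-.8,1.6,-1.6):
    q=p+(c+d)*u
    if d: bot.movel(q+[0,0,8.5],o,max_speed=30)
    hit=bot.movel(q+[0,0,4],o,max_speed=15,threshold=10); s=show(f"low {d} {hit}"); print(al(s))
    if not hit: break
if not hit:
    print(bot.movel(q+[0,0,-.5],o,max_speed=15,threshold=15)); bot.dwell(.2); s=show("home"); print(al(s))
```

```text
slid 18.23 [ 474.44 -110.61  127.11] [ 4.2  4.7 -8.1] along -5.8 op 0.272 59.6
along 29.1
corr 18.48 [ 474.3  -111.18  127.14] [ 3.4  5.3 -7.3] along -6.2 op 0.271 59.6
along 29.68
low 0 False 19.1 [ 474.14 -111.47  120.18] [ 2.9  4.6 -6.4] along -5.3 op 0.27 59.8
30.01
True
home 19.62 [ 474.19 -111.41  116.79] [-0.5  1.2  4.6] along -0.9 op 0.273 60.9
29.94
```

Run:
```python
from s import *
cv2.imwrite("pics/w4.png",imaging.capture("wrist")); show("now")
```

```text
now 19.68 [ 474.19 -111.43  116.78] [-0.4  0.6  5. ] along -0.4 op 0.275 61.0
```

View pics/w4.png

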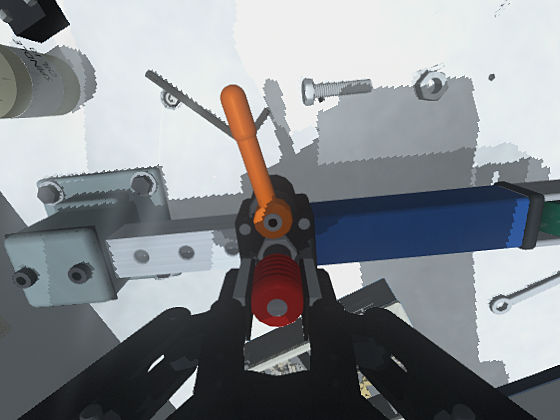

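One more hole now shows between the bracket and the collar, at (142,255) and (187,252). The knob is gripped at (277,290), and the lever is still open at (235,110). Handing in.

```bash
python3 -c "
from s import *
print(bot.sign_off())"
```

```text
the job is handed in; nothing more can be done
None
```

I swung the clamp lever open about 1.5 rad, moved the section out one hole (measured 29.9 mm) and let the pin down home there, with the knob still gripped at about 60 N; the job is handed in, and no verdict was returned.

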